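# Fetch a charged battery pack from under the charger's counterweighted hold-down bar

## Task

Lift the charger's yellow counterweighted hold-down bar by its black handle, past its balance point and without flinging it, so that it rests fully open by itself; only then take out the battery pack with the green cap and set it down upright, without dropping it, on the blue pad in the empty compartment of the orange carry tray. Leave the bar open and everything else where it is.

Things in the scene. Friction and masses are not known exactly. Their poses are not given: they have to be found in the camera images.
- holdbar (a joint): Bar angle, rad: 0 = closed (level, 6 mm above the packs, barring their way up), grows as the handle end rises, open stop at 1.66 (just past upright). The bar balances at about 0.6 rad (34 degrees). Below that it sinks shut, above it swings by itself to the open stop in about 2 s (damped, 0.3 N m s/rad). Lifting takes under 5 N at the handle.
- bar_hinge (a point): Point on the bar's hinge axis, fixed, 120 mm above the table, axes as the charger's. The closed bar (yellow steel flat, 20 mm wide, 8 mm thick) runs from here 285 mm along -y; a dark counterweight cylinder, 50 mm across and 64 mm long, sits just above and beyond the hinge. The bar turns about x, its free end rising.
- charger: Black plate fixed to the table, 120 mm (x) by 370 mm (y), 20 mm high; origin at its underside, 135 mm from the hinge. x = along the hinge axis, away from the handle side (roughly away from the robot); y = along the row of bays, from the handle end to the hinge. Bays at x = 0, y = -90, -20, 50 mm, walls 40 mm above the table; grey block behind them 50 mm high; hinge cheeks 132 mm high.
- bar_grip (a point): Grip point on the bar's black rubber handle, a round rod 16 mm in diameter, parallel to the hinge axis, sticking out along the charger's -x (towards the robot) at the bar's free end. The rod goes on 45 mm along -x from here; the bar's edge is 55 mm away along +x. Moves with the bar, 280 mm from the hinge axis; closed, it is at -65, -280, 0 mm from bar_hinge. 100 mm free below it.
- pack_full_mid (a point): Centre (half-way up) of the charged battery pack, with the GREEN cap: upright black block with coloured cap and label, 44 mm (its x, along the charger's x) by 50 mm (y) by 85 mm high, about 0.25 kg. Stands loosely, 15 mm deep, in one of the three bays (which varies), underside 25 mm above the table, 20 mm from the next pack.
- pack_flat1_mid (a point): Centre of a flat battery pack with a RED cap, same size, in another bay; to be left there.
- pack_flat2_mid (a point): Centre of the other flat pack with a RED cap, same size, in the remaining bay; to be left there.
- pad: Blue pad, 140 mm (x) by 84 mm (y), 4 mm thick, fixed in the empty compartment of the tray; origin at the centre of its underside, 4 mm above the table, so its top is 8 mm above the table. The compartment around it is 152 by 94 mm inside.
- tray: Orange carry tray fixed to the table, 160 mm (x) by 200 mm (y), 35 mm high, walls 4 mm; a wall along x at its middle divides it in two compartments side by side in y. One has the blue pad, the other the GPS (which is which varies). Origin at the centre of its underside.
- gps: Yellow handheld GPS, 105 by 56 by 30 mm, lying in the other compartment; leave it. Origin at the centre of its underside.
- radio: Black handheld radio lying on the table, body 110 by 58 by 36 mm and a stub aerial; leave it.
- mug: Blue mug, 80 mm across, 92 mm high, upright; leave it.
- rock: Grey rock specimen, 76 mm across, 44 mm high; leave it.
- hammer: Hammer lying on the table; leave it.
- marker: White marker pen with a red cap, 132 mm long, 15 mm thick, lying in front of the charger; leave it.
There are look-alikes about, which are no part of the job. What is shaped like the part that bears pack_full_mid but purple is not meant.

How it is judged:
By the outcome, as a careful person would: the job done as asked, in the order asked, and still so for the second after the job is handed in, with the robot touching nothing.
It also fails if it takes over 61 s, if anything falls off the work surface, if the arm or the gripper's body presses on something with over 40 N, if the wrist force passes 120 N, or if a joint passes its speed limit or range.

## Robot

A 7-joint arm with a two-finger parallel gripper is mounted at the origin on the work surface. World frame = base frame: x ahead of the robot, y to its left, z up, the work surface at z = 0. Lengths are in m, angles in rad, forces in N, time in s.
With the tool pointing down it reaches from about 0.425 to 0.925 m from the base axis. Payload 6.8 kg.
Tool frame: the origin (TCP) lies midway between the tips of the shut fingers; the grasp point (between the pads) lies 19 mm behind it; x points along the fingers, y is the direction in which the jaws open and shut, and the axes are right-handed (so a half turn about x gives the same grasp; the last joint's range is limited). The gripper opens to 85 mm and grips with 20 to 120 N. Pads are 22 mm wide; open, the fingers measure 114 mm over their backs; the gripper's body (76 mm by 85 mm) begins 54 mm behind the grasp point. The pads swing forward as they close: fully open they stand 13 mm farther back than shut.
Start: joints at [-1.224, 0.477, 0.022, 1.555, -0.011, 1.109, -0.083], TCP at [0.297, 0.606, 0.231] pointing down, gripper open.
Joint ranges: [-2.96, 2.96], [-0.34, 2.1], [-1.41, 1.46], [0.24, 2.44], [-1.37, 4.51], [0.17, 1.92], [-2.96, 2.96]. Speed limits (rad/s): [2.39, 2.39, 3.14, 3.14, 3.14, 3.14, 3.14].

## Interface

Orientations are given as a rotation vector (axis times angle).
In Python, from bench import r, viewer, nets gives the robot as it stands.
- The arm moves only by the shell command python3 -m pendant 'ROWS' [FORCE]. ROWS is JSON, one flat list of numbers, 5 for each row, row after row: the finger opening in mm, from 0 to 85.4, then the shift along the tool's x, y, z in mm, then the turn about the tool's x in rad. A call has 1 to 20 rows; each row shifts and turns the commanded pose from where the row before left it, along the tool's axes as they then stand; what a row does not reach is not made up. A row lasts 1/8 s, in which the tool goes at most 62.5 mm and 10.7 degrees, less where a joint would pass 70% of its speed; a pose out of reach is approached as far as the arm can. A call with a gripper value outside its range is refused whole. The fingers move at their own pace and stop on an object; FORCE is the grip in N (left out, the last holds). Time passes only in rows, so rows that do not move let the fingers close. It gives the time, the measured TCP pose, the force and the opening at its end, in the units of the state.
- r.get_obs(): the state, without advancing time (a new reading comes with each control period).
- viewer.grab_frame(name): name is "side" or "top"; returns (picture, depth): 480x640x3 uint8, red, green, blue; 480x640 float32, m along the optical axis (not along the pixel's ray), 0 where there is no reading.
- viewer.calibration(name): a dict with "mtx" (3x3 intrinsics, pixels), "world_to_cam" (4x4, takes a point from world to camera coordinates). Camera axes: x right, y up, looking along -z (the intrinsics and any distortion apply to the point x, -y, -z); pixel columns grow to the right and rows downward; lengths in m; the calibration is good to about 2 mm. A picture is of the moment at which its call begins. calibration takes no time and is no camera call.
- r.hand_in(): hands the job in, once; it reports no verdict.
Trained networks look in the newest picture that a camera, given by its name, has taken for a name from the list of things; names that differ only in an ending like _2 or _b are one class to them, and where a whole thing is asked for, a point or a joint stands for the part that bears it (a point fixed in the world has none). Each returns a list of dicts, best first, with "score" (0 to 1); they miss things now and then, are a little off and sometimes report something else, mostly with a low value. They report only what shows in the picture. A call takes as long as a camera call. They do not tell look-alikes from the thing itself.
- nets.look_for(name, camera): "location" ([x, y, z] in m, in world coordinates, good to about 4 mm: the middle of the surface that is visible of it).
- nets.silhouettes(name, camera): "mask" (480x640 bool, what is visible of it).
The state is a dict: "clock": time; "joints": joint angles; "qvel": joint speeds; "tau": joint torques, N m; "tcp_pos": TCP position; "orientation": TCP orientation; "contact_force": force on the tool from outside, world axes, zero at the start; "moment": the same for the moment, N m; "grip_width": finger opening in m.
Only numpy, scipy, OpenCV 4.12 (cv2) and the standard library are available. Lean on these libraries where they do the work, as an engineer would, in place of code of your own. Each camera call takes 0.05 s, during which the arm holds its last target. There are 200 camera calls.

## Working session

There is one attempt and no reset: what is moved stays moved. The work goes in short steps, Python scripts to look and compute and a shell command to move; the robot and the scene stay as the last step left them, time stands still between calls to the robot, and variables do not carry over. Pictures are saved under pics/ and viewed, about 8 in all and at most 12, crops included, and the job is handed in when it is done.

```bash
mkdir -p pics
cat > h.py <<'E'
import numpy as np, cv2
from scipy.spatial.transform import Rotation as R
from bench import r, viewer, nets
def px2w(name,u,v,d):
    c=viewer.calibration(name);K=np.array(c["mtx"]);T=np.linalg.inv(np.array(c["world_to_cam"]))
    u,v,d=map(np.asarray,(u,v,d))
    x=(u-K[0,2])/K[0,0]*d;y=(v-K[1,2])/K[1,1]*d
    return (np.stack([x,-y,-d,np.ones_like(d)],-1)@T.T)[...,:3]
def save(im,f): cv2.imwrite("pics/"+f,cv2.cvtColor(im,cv2.COLOR_RGB2BGR))
E
python3 - <<'E'
from h import *
np.set_printoptions(precision=4,suppress=True)
for c in("top","side"):
    im,d=viewer.grab_frame(c);save(im,c+"0.png");np.savez("f_"+c,im=im,d=d)
    k=viewer.calibration(c);print(c,{a:b for a,b in k.items()})
    for n in["holdbar","bar_grip","pack_full_mid","pack_flat1_mid","pad","tray","charger","gps"]:
        print(c,n,[(np.round(q["location"],4).tolist(),round(q["score"],2)) for q in nets.look_for(n,c)][:4])
print(r.get_obs())
E
```

```text
top {'mtx': array([[452.6084,   0.    , 317.5219],
       [  0.    , 452.6084, 240.0009],
       [  0.    ,   0.    ,   1.    ]]), 'world_to_cam': array([[ 0.0125, -0.9999, -0.0066, -0.0018],
       [ 0.9871,  0.0113,  0.1595, -0.5592],
       [-0.1594, -0.0085,  0.9872, -0.9358],
       [ 0.    ,  0.    ,  0.    ,  1.    ]])}
top holdbar [([0.5542, 0.2119, 0.1251], 0.75)]
top bar_grip [([0.5516, 0.2074, 0.1225], 0.67)]
top pack_full_mid [([0.543, 0.2061, 0.1094], 0.69), ([0.4117, 0.2035, 0.0853], 0.67)]
top pack_flat1_mid [([0.5409, 0.1378, 0.1124], 0.62)]
top pad []
top tray [([0.5456, -0.2601, 0.0065], 0.82)]
top charger [([0.5449, 0.1779, 0.0467], 0.66), ([0.5494, 0.2065, 0.1227], 0.21)]
top gps [([0.5393, -0.2186, 0.0314], 0.6)]
side {'mtx': array([[608.2955,   0.    , 317.7266],
       [  0.    , 608.2955, 233.7796],
       [  0.    ,   0.    ,   1.    ]]), 'world_to_cam': array([[ 0.9768, -0.2129,  0.0233, -0.5294],
       [ 0.0869,  0.4935,  0.8654, -0.1322],
       [-0.1957, -0.8433,  0.5006, -1.4894],
       [ 0.    ,  0.    ,  0.    ,  1.    ]])}
side holdbar [([0.5486, 0.
[... 296 characters left out ...]
499, -0.3037, 0.0042], 0.96)]
side tray [([0.5379, -0.2732, 0.019], 0.65), ([0.5504, 0.2034, 0.1232], 0.44)]
side charger [([0.5464, 0.0795, 0.0439], 0.63)]
side gps [([0.5371, -0.2356, 0.0325], 0.95)]
{'clock': 0.9, 'joints': array([-1.2241,  0.477 ,  0.0224,  1.5554, -0.0115,  1.1093, -0.0831]), 'qvel': array([ 0.0004, -0.0012,  0.0004, -0.0008,  0.0012,  0.002 , -0.0015]), 'tau': array([ -0.0006, -59.6324,   1.6057, -28.1551,   0.0124,   0.0016,
        -0.    ]), 'tcp_pos': array([0.2965, 0.6064, 0.2313]), 'orientation': array([ 0.3567,  1.5412, -0.3567]), 'contact_force': array([-0.1118, -0.6265,  0.7438]), 'moment': array([ 0.0057,  0.0273, -0.0218]), 'grip_width': 0.08548765008878395}
```

View pics/top0.png

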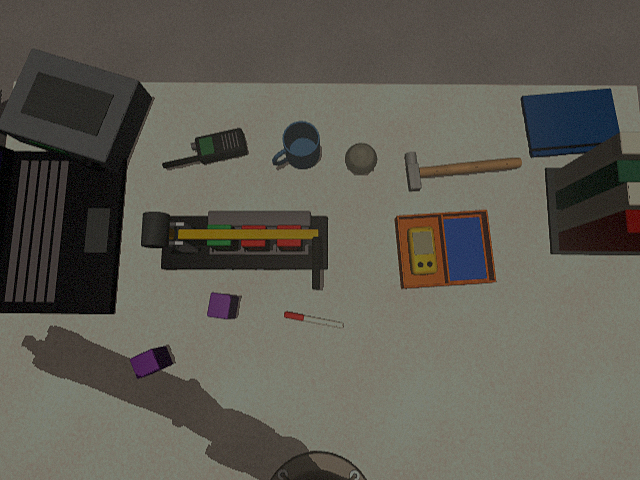

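View pics/side0.png

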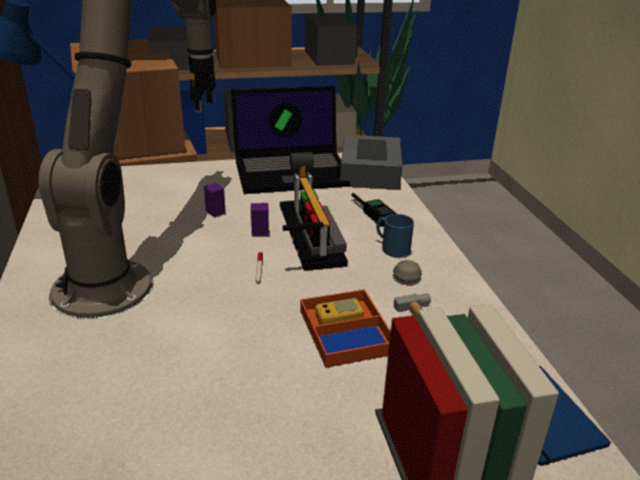

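The top view shows the bar closed from (178,234) to (318,233) and the handle at about (317,275). The green pack is nearest the hinge at (219,237), with red packs at (253,237) and (289,237). The pad is at (466,249) and the GPS is in the left compartment. There are purple decoys at (222,305) and (152,361). Next I'll measure these with colour and depth.

Run:
```python
from h import *
np.set_printoptions(precision=4,suppress=True)
f=np.load("f_top.npz");im,d=f["im"],f["d"]
hsv=cv2.cvtColor(im,cv2.COLOR_RGB2HSV).astype(int);H,S,V=hsv[...,0],hsv[...,1],hsv[...,2]
vv,uu=np.mgrid[:480,:640];W=px2w("top",uu,vv,d)
def box(u0,u1,v0,v1):return (uu>=u0)&(uu<u1)&(vv>=v0)&(vv<v1)&(d>0)
def rep(n,m,ret=False):
    P=W[m];print(n,m.sum(),"med",np.median(P,0),"lo",np.percentile(P,3,axis=0),"hi",np.percentile(P,97,axis=0))
    rc=cv2.minAreaRect((P[:,:2]*1000).astype(np.float32));print("   rect",np.round(rc[0],1),np.round(rc[1],1),round(rc[2],2))
    return P
yb=box(170,330,222,245)&(abs(H-24)<8)&(S>120)&(W[...,2]>.11)
P=rep("bar",yb);p=np.polyfit(P[:,1],P[:,0],1);print("x=",p,"yaw deg",-np.degrees(np.arctan(p[0])))
rep("handle",box(308,328,250,295)&(W[...,2]>.1))
rep("green",box(195,240,222,255)&(abs(H-65)<18)&(S>90)&(W[...,2]>.09))
for a,b in((238,270),(272,305)): rep("red",box(a,b,222,255)&((H<8)|(H>172))&(S>110)&(W[...,2]>.09))
rep("pad",box(430,500,205,290)&(abs(H-115)<12)&(S>110))
rep("chg",box(155,332,210,275)&(W[...,2]>.01)&(W[...,2]<.03))
rep("cw",box(138,172,205,250)&(W[...,2]>.1))
o=r.get_obs();print(R.from_rotvec(o["orientation"]).as_matrix(),o["clock"])
```

```text
bar 1375 med [0.5567 0.1513 0.1242] lo [0.547  0.0153 0.1198] hi [0.5665 0.2825 0.1277]
   rect [558.  151.4] [ 23.2 296. ] 0.64
x= [-0.0151  0.559 ] yaw deg 0.8645263613087751
handle 318 med [0.4866 0.0074 0.1267] lo [0.451  0.0003 0.1224] hi [0.5241 0.0146 0.1304]
   rect [487.6   7.5] [77.2 13.9] 0.69
green 236 med [0.5459 0.2052 0.1101] lo [0.5361 0.1824 0.1075] hi [0.5775 0.2278 0.1131]
   rect [556.8 205.7] [41.8 50. ] 0.26
red 239 med [0.5446 0.1349 0.1102] lo [0.5349 0.1124 0.1065] hi [0.5763 0.1585 0.1129]
   rect [555.7 135.5] [42.2 50.1] 0.08
red 248 med [0.5456 0.0624 0.1104] lo [0.5358 0.0402 0.1073] hi [0.5769 0.086  0.1219]
   rect [556.5  63.4] [42.  47.2] 0.64
pad 2186 med [ 0.5488 -0.3236  0.0092] lo [ 0.4859 -0.3621  0.0057] hi [ 0.6142 -0.285   0.0125]
   rect [ 550.4 -323.2] [138.5  82.2] 4.68
chg 3789 med [0.5218 0.1866 0.0203] lo [ 0.4971 -0.0119  0.0163] hi [0.6097 0.339  0.0265]
   rect [554.7 168.1] [119.9 368.6] 0.63
cw 1044 med [0.5516 0.3051 0.1838] lo [0.5231 0.2896 0.1317] hi [0.584  0.3328 0.1903]
   rect [554.8 312.7] [64.4 48.6] 0.42
[[-0.      0.4393  0.8983]
 [ 0.      0.8983 -0.4393]
 [-1.     -0.     -0.    ]] 0.9
```

```bash
python3 -m pendant '[85,0,0,0,-0.156,85,0,0,0,-0.156,85,0,0,0,-0.156,60,0,-42.7,12.7,0,60,0,-42.7,12.7,0,60,0,-42.7,12.7,0,60,0,-42.7,12.7,0,60,0,-42.7,12.7,0,60,0,-42.7,12.7,0,60,0,-42.7,12.7,0,60,0,-42.7,12.7,0,60,0,-42.7,12.7,0,60,0,-42.7,12.7,0,60,0,-42.7,12.7,0,60,0,-42.7,12.7,0,60,0,-42.7,12.7,0,60,0,-42.7,12.7,0,60,0,0,0,0,60,0,0,0,0]' 25
python3 - <<'E'
from h import *
np.set_printoptions(precision=4,suppress=True)
o=r.get_obs();print(o["clock"],o["tcp_pos"],o["joints"],o["contact_force"]);print(R.from_rotvec(o["orientation"]).as_matrix())
E
```

```text
clock: 3.28
tcp_pos: [0.4821, 0.0117, 0.2313]
orientation: [-0.01, 1.571, 0.011]
contact_force: [1.1, 0.9, -0.3]
grip_width: 0.0601
3.275 [0.4821 0.0117 0.2313] [-0.3759  0.155   0.2489  2.0169 -0.0466  0.9748  1.4805] [ 1.1429  0.8625 -0.2519]
[[-0.     -0.0134  0.9999]
 [ 0.0005  0.9999  0.0134]
 [-1.      0.0005 -0.    ]]
```

```bash
python3 -m pendant '[60,26,-2,0,0,60,30,0,0,0,60,30,0,0,0,60,30,0,0,0,60,15,0,0,0,60,0,0,0,0]' 25
python3 - <<'E'
from h import *
im,d=viewer.grab_frame("side");save(cv2.resize(im[170:290,240:400],(800,600),interpolation=cv2.INTER_CUBIC),"s1.png")
print(r.get_obs()["tcp_pos"],r.get_obs()["contact_force"])
E
```

```text
clock: 4.03
tcp_pos: [0.4816, 0.0098, 0.0998]
orientation: [-0.011, 1.573, 0.011]
contact_force: [-0.3, -0.6, 0.7]
grip_width: 0.0598
[0.48234229 0.00964494 0.10055621] [-0.9018652  -0.17538377  0.33855815]
```

View pics/s1.png

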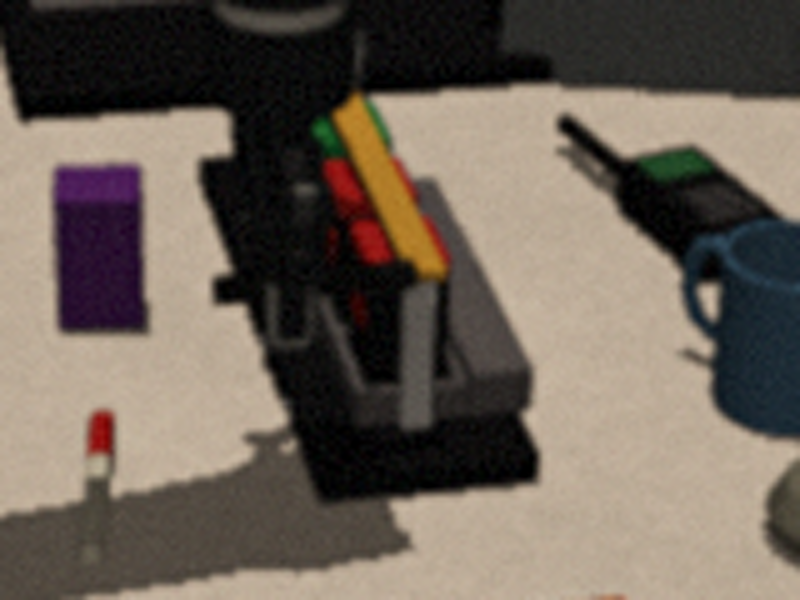

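The near finger (crop 290,300) reaches below the rod (crop 215–410,285), so the fingers straddle it. I'll close on the handle and start lifting along the arc.

```bash
python3 -m pendant '[5,0,0,0,0,5,0,0,0,0,5,0,0,0,0,5,0,0,0,0,5,0,0,0,0,5,0,0,0,0,5,-5,0,0,0,5,-10,0,0,0,5,-10,1,0,0]' 30
python3 - <<'E'
import numpy as np
t=np.arange(0,1.61,.1)
for a in t: print(round(a,1),np.round(280*np.sin(a)),np.round(280*(1-np.cos(a))))
E
```

```text
clock: 5.2
tcp_pos: [0.4826, 0.0105, 0.1261]
orientation: [-0.011, 1.57, 0.011]
contact_force: [2.4, 3.5, -2.4]
grip_width: 0.0147
0.0 0.0 0.0
0.1 28.0 1.0
0.2 56.0 6.0
0.3 83.0 13.0
0.4 109.0 22.0
0.5 134.0 34.0
0.6 158.0 49.0
0.7 180.0 66.0
0.8 201.0 85.0
0.9 219.0 106.0
1.0 236.0 129.0
1.1 250.0 153.0
1.2 261.0 179.0
1.3 270.0 205.0
1.4 276.0 232.0
1.5 279.0 260.0
1.6 280.0 288.0
```

```bash
python3 -m pendant '[5,-15.5,2,0,0,5,-15.5,3,0,0,5,-13.5,3.5,0,0,5,-13.5,3.5,0,0,5,-13,4,0,0,5,-13,5,0,0,5,-12.5,6,0,0,5,-12.5,6,0,0,5,-12,7,0,0,5,-12,8,0,0,5,-11,8.5,0,0,5,-11,8.5,0,0,5,-10.5,9.5,0,0,5,-10.5,9.5,0,0]'
python3 - <<'E'
from h import *
im,d=viewer.grab_frame("side");save(im[130:290,220:430],"s2.png")
print(r.get_obs()["tcp_pos"],r.get_obs()["contact_force"],r.get_obs()["moment"])
E
```

```text
clock: 6.95
tcp_pos: [0.4818, 0.0901, 0.3031]
orientation: [-0.011, 1.569, 0.004]
contact_force: [3.4, -8.8, 7.8]
grip_width: 0.0146
[0.48182778 0.09146135 0.3045049 ] [-0.69896109 -9.98209207 11.31079442] [-2.6883869   0.07165588 -0.06729267]
```

View pics/s2.png

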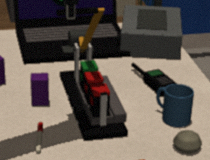

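```bash
python3 -m pendant '[5,-10,9,0,0,5,-10,9.5,0,0,5,-9,11,0,0,5,-9,11,0,0,5,-7,12,0,0,5,-7,12,0,0,5,0,0,0,0,5,0,0,0,0,85,0,0,0,0,85,0,1,-10,0,85,0,2,-30,0,85,0,0,-35,0,85,0,0,0,0,0]'
python3 - <<'E'
from h import *
print(r.get_obs()["tcp_pos"],r.get_obs()["contact_force"],r.get_obs()["joints"])
E
```

```text
[0.48182778 0.09146135 0.3045049 ] [-0.69896109 -9.98209207 11.31079442] [-0.50317349  0.0956168   0.20112524  1.90369052 -0.01635279  1.14354256
  1.28548566]invalid input
```

```bash
python3 -m pendant '[5,-10,9,0,0,5,-10,9.5,0,0,5,-9,11,0,0,5,-9,11,0,0,5,-7,12,0,0,5,-7,12,0,0,5,0,0,0,0,5,0,0,0,0,85,0,0,0,0,85,0,1,-10,0,85,0,2,-30,0,85,0,0,-35,0,85,0,0,0,0]'
python3 - <<'E'
from h import *
print(r.get_obs()["tcp_pos"],r.get_obs()["contact_force"],r.get_obs()["joints"])
E
```

```text
clock: 8.62
tcp_pos: [0.4023, 0.1605, 0.353]
orientation: [-0.013, 1.573, 0.012]
contact_force: [0.6, 0.8, 0.3]
grip_width: 0.0848
[0.40227498 0.16054455 0.35304036] [0.61477098 0.84419757 0.25696836] [-0.62593552 -0.04213414  0.09909742  1.93176344  0.00370715  1.25345618
  1.05838187]
```

```bash
python3 -m pendant '[85,0,-30,0,0,85,0,-30,0,0,85,10,0,0,0.1745,85,10,0,0,0.1745,85,10,0,0,0.1745,85,10,0,0,0.1745,85,10,0,0,0.1745,85,10,0,0,0.1745,85,10,0,0,0.1745,85,10,0,0,0.1745,85,10,0,0,0.175,85,0,0,0,0,85,0,0,0,0]'
python3 - <<'E'
from h import *
np.set_printoptions(precision=4,suppress=True)
im,d=viewer.grab_frame("side");im2,d2=viewer.grab_frame("top");save(np.hstack([cv2.resize(im[100:300,200:430],(400,348)),cv2.resize(im2[190:330,120:350],(400,348))]),"s3.png")
np.savez("f_top2",im=im2,d=d2)
hsv=cv2.cvtColor(im2,cv2.COLOR_RGB2HSV).astype(int);H,S=hsv[...,0],hsv[...,1]
vv,uu=np.mgrid[:480,:640];W=px2w("top",uu,vv,d2)
for n,m in(("green",(abs(H-65)<18)&(S>90)),("yel",(abs(H-24)<8)&(S>120)&(uu>120)&(uu<350))):
    m=m&(d2>0)&(W[...,2]>.09)&(W[...,1]>0)&(W[...,1]<.5)&(W[...,0]<.62)&(W[...,0]>.48)
    if m.sum()>5: print(n,m.sum(),W[m].mean(0),W[m].min(0),W[m].max(0),cv2.minAreaRect((W[m][:,:2]*1000).astype(np.float32)))
o=r.get_obs();print(o["clock"],o["tcp_pos"],o["joints"]);print(R.from_rotvec(o["orientation"]).as_matrix())
E
```

```text
clock: 10.25
tcp_pos: [0.4061, 0.1005, 0.2635]
orientation: [1.197, 1.217, -1.197]
contact_force: [0.6, -0.1, -0.2]
grip_width: 0.085
green 566 [0.5515 0.2168 0.1429] [0.482  0.1806 0.0907] [0.5781 0.3195 0.4085] ((538.6399536132812, 252.0224609375), (60.38689041137695, 157.56124877929688), 23.86404037475586)
yel 635 [0.5543 0.2962 0.2303] [0.5351 0.1805 0.099 ] [0.581  0.3245 0.3407] ((546.1695556640625, 255.32672119140625), (146.694580078125, 31.39253807067871), 74.38170623779297)
10.35 [0.4062 0.1006 0.2637] [-0.5168  0.0033  0.1257  2.0958 -0.0005  1.042  -0.3757]
[[ 0.0005  0.9999  0.0151]
 [ 0.0003  0.0151 -0.9999]
 [-1.      0.0005 -0.0002]]
```

View pics/s3.png

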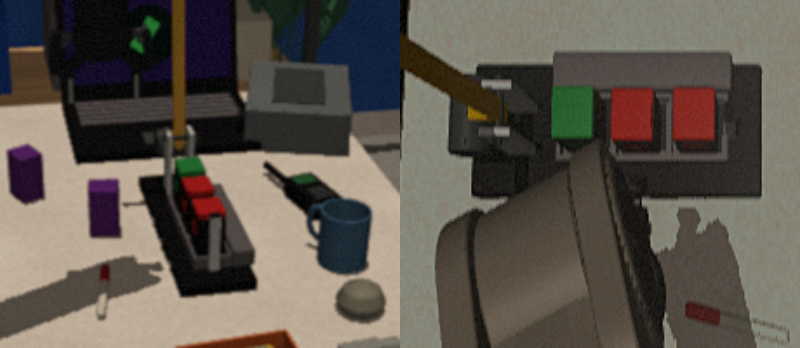

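The bar stands upright (side crop 180,60) and the green cap is fully visible (top crop 573,112). I'll refine the green cap position and the bar angle from the stored frame.

Run:
```python
from h import *
np.set_printoptions(precision=4,suppress=True)
f=np.load("f_top2.npz");im,d=f["im"],f["d"]
hsv=cv2.cvtColor(im,cv2.COLOR_RGB2HSV).astype(int);H,S=hsv[...,0],hsv[...,1]
vv,uu=np.mgrid[:480,:640];W=px2w("top",uu,vv,d)
m=(abs(H-65)<18)&(S>90)&(abs(W[...,2]-.11)<.006)&(W[...,1]>.15)&(W[...,1]<.25)
print(m.sum(),np.percentile(W[m],[2,50,98],axis=0),cv2.minAreaRect((W[m][:,:2]*1000).astype(np.float32)))
m=(abs(H-24)<9)&(S>100)&(uu>80)&(uu<300)&(W[...,2]>.13)&(W[...,1]>.26);P=W[m]
p=np.polyfit(P[:,2],P[:,1],1);print(m.sum(),P.min(0),P.max(0),"tilt past upright",np.arctan(p[0]))
```

```text
501 [[0.5363 0.1819 0.1073]
 [0.5566 0.2047 0.1103]
 [0.5773 0.2285 0.1137]] ((556.9312744140625, 205.1532745361328), (41.74957275390625, 49.154144287109375), 0.7047656178474426)
1042 [0.4468 0.2843 0.1301] [0.5701 0.3204 0.4087] tilt past upright 0.09312141130275019
```

```bash
python3 -m pendant '[85,0,25.4,-17,0,75,0,25.4,-17,0,75,0,25.4,-17,0,75,0,25.4,-17,0,75,0,25.4,-17,0,75,0,25.4,-17,0,75,0,0,0,0,75,0,0,0,0]'
python3 - <<'E'
from h import *
np.set_printoptions(precision=4,suppress=True)
im,d=viewer.grab_frame("side");im2,d2=viewer.grab_frame("top");save(np.hstack([cv2.resize(im[60:300,180:420],(400,400)),cv2.resize(im2[160:340,130:310],(400,400))]),"s4.png")
o=r.get_obs();print(o["clock"],o["tcp_pos"],o["contact_force"],o["joints"]);print(R.from_rotvec(o["orientation"]).as_matrix())
E
```

```text
clock: 11.35
tcp_pos: [0.5567, 0.204, 0.2632]
orientation: [1.199, 1.216, -1.2]
contact_force: [-0.9, 0.4, 1.0]
grip_width: 0.0753
11.45 [0.5565 0.2038 0.2635] [-0.2318  0.2824  0.4357] [-0.552   0.3126  0.1209  1.7291 -0.0415  1.1027 -0.4053]
[[-0.0002  0.9999  0.0128]
 [-0.0002  0.0128 -0.9999]
 [-1.     -0.0002  0.0002]]
```

View pics/s4.png

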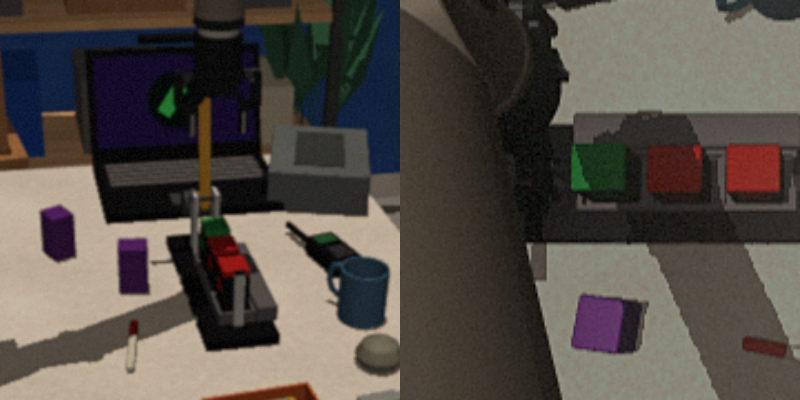

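The gripper hangs above the green pack and clear of the open bar (side crop bar at 205,150, handle at 165,40). I'll descend in stages, watching for contact.

```bash
python3 -m pendant '[75,25,0,-1,0,75,25,0,0,0,75,25,0,0,0,75,25,0,0,0,75,25,0,0,0,75,0,0,0,0]' 40; python3 -m pendant '[75,20,0,0,0,75,20,0,0,0,75,20,0,0,0,75,15,0,0,0,75,0,0,0,0]'
```

```text
clock: 12.2
tcp_pos: [0.5554, 0.2045, 0.137]
orientation: [1.197, 1.217, -1.203]
contact_force: [0.0, -0.6, 0.2]
grip_width: 0.075
clock: 12.82
tcp_pos: [0.5567, 0.2053, 0.0631]
orientation: [1.199, 1.216, -1.201]
contact_force: [-0.5, -0.9, -0.5]
grip_width: 0.0753
```

```bash
python3 -m pendant '[20,0,0,0,0,20,0,0,0,0,20,0,0,0,0,20,0,0,0,0,20,0,0,0,0,20,0,0,0,0,20,-5,0,0,0,20,-10,0,0,0,20,-10,0,0,0,20,-10,0,0,0,20,0,0,0,0]' 45
python3 - <<'E'
from h import *
np.set_printoptions(precision=4,suppress=True)
o=r.get_obs();print(o["clock"],o["tcp_pos"],o["contact_force"],o["moment"])
E
```

```text
clock: 14.2
tcp_pos: [0.5578, 0.2058, 0.0995]
orientation: [1.201, 1.215, -1.198]
contact_force: [0.1, -0.6, -2.3]
grip_width: 0.0437
14.2 [0.5578 0.2058 0.0995] [ 0.1221 -0.5758 -2.3209] [-0.0713  0.0153 -0.0521]
```

```bash
python3 -m pendant '[20,-20,0,0,0,20,-30,0,0,0,20,-30,0,0,0,20,-25,0,0,0,20,-5,-0.8,15,0,20,0,-1,32,0,20,0,-1,35,0,20,0,-1,35,0,20,0,-1,35,0,20,0,-1,35,0,20,0,-1,35,0,20,0,-1,35,0,20,0,-1,35,0,20,0,-1,35,0,20,0,-1,35,0,20,0,-1,35,0,20,0,-1,35,0,20,0,-1,35,0,20,0,-1,35,0,20,0,-0.4,27,0]'
python3 -m pendant '[20,0,0,0,-0.035,20,0,0,0,-0.035,20,0,0,0,0]'
python3 - <<'E'
from h import *
np.set_printoptions(precision=4,suppress=True)
im,d=viewer.grab_frame("side");im2,d2=viewer.grab_frame("top");save(np.hstack([cv2.resize(im[200:400,260:460],(400,400)),cv2.resize(im2[160:340,380:560],(400,400))]),"s5.png")
o=r.get_obs();print(o["clock"],o["tcp_pos"],o["contact_force"],o["grip_width"],o["joints"]);print(R.from_rotvec(o["orientation"]).as_matrix())
E
```

```text
clock: 16.7
tcp_pos: [0.5465, -0.3261, 0.2067]
orientation: [1.2, 1.216, -1.203]
contact_force: [-0.7, 0.2, -1.6]
grip_width: 0.0437
clock: 17.08
tcp_pos: [0.5487, -0.3224, 0.2078]
orientation: [1.147, 1.249, -1.146]
contact_force: [0.3, -0.3, -1.8]
grip_width: 0.0438
17.175 [ 0.5489 -0.3226  0.2082] [-0.9485 -0.7047 -1.7456] 0.04365214048311827 [ 0.2237  0.4445  0.2853  1.6913 -0.1425  1.0265  0.641 ]
[[-0.0001  0.9965  0.0841]
 [ 0.0006  0.0841 -0.9965]
 [-1.     -0.     -0.0006]]
```

View pics/s5.png

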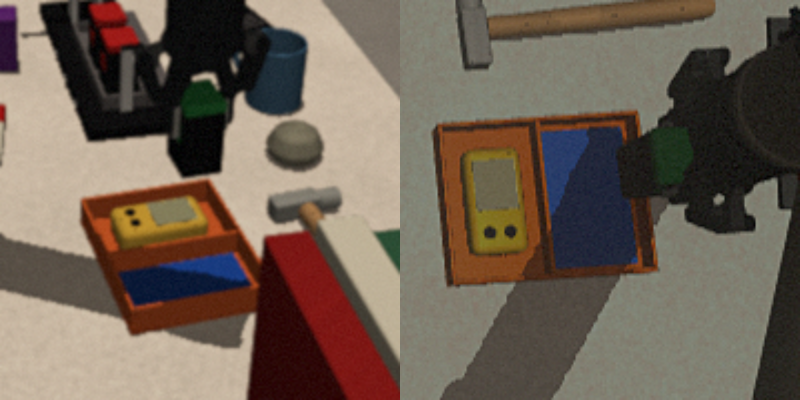

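The pack hangs upright in the grip (side crop 195,135). The pad is clear and the TCP is within about 2 mm of its centre. I'll lower it.

```bash
python3 -m pendant '[20,20,1,0,0,20,30,0,0,0,20,30,0,0,0,20,30,0,0,0,20,25,0,0,0,20,12,0,0,0,20,6,0,0,0,20,3,0,0,0,20,0,0,0,0]'; python3 -m pendant '[20,2,0,0,0,20,1.5,0,0,0,20,0,0,0,0]'
```

```text
clock: 18.3
tcp_pos: [0.5501, -0.3238, 0.0528]
orientation: [1.148, 1.246, -1.147]
contact_force: [-0.0, 0.0, -2.0]
grip_width: 0.0435
clock: 18.68
tcp_pos: [0.5497, -0.3236, 0.0488]
orientation: [1.148, 1.247, -1.148]
contact_force: [0.3, 0.9, -2.1]
grip_width: 0.0437
```

```bash
python3 -m pendant '[20,1,0,0,0,20,1,0,0,0,20,0,0,0,0]'; python3 -m pendant '[20,0.7,0,0,0,20,0.7,0,0,0,20,0,0,0,0]'
```

```text
clock: 19.05
tcp_pos: [0.5498, -0.3237, 0.0474]
orientation: [1.148, 1.247, -1.148]
contact_force: [-2.4, 1.8, 4.7]
grip_width: 0.0437
clock: 19.42
tcp_pos: [0.5498, -0.3237, 0.0474]
orientation: [1.149, 1.247, -1.147]
contact_force: [-5.4, 2.9, 17.2]
grip_width: 0.0436
```

```bash
python3 -m pendant '[20,-1,0,0,0,20,0,0,0,0,55,0,0,0,0,70,0,0,0,0,75,0,0,0,0,75,0,0,0,0,75,-20,0,0,0,75,-30,0,0,0,75,-40,0,0,0,75,-40,0,0,0,75,-40,0,0,0,75,0,0,-40,0,75,0,0,-50,0,75,0,0,-50,0,75,0,0,-50,0,75,0,0,0,0]'
python3 - <<'E'
from h import *
np.set_printoptions(precision=4,suppress=True)
im,d=viewer.grab_frame("side");im2,d2=viewer.grab_frame("top");save(np.hstack([im[100:400,180:480],cv2.resize(im2[100:380,120:500],(407,300))]),"s6.png")
hsv=cv2.cvtColor(im2,cv2.COLOR_RGB2HSV).astype(int);H,S=hsv[...,0],hsv[...,1]
vv,uu=np.mgrid[:480,:640];W=px2w("top",uu,vv,d2)
m=(abs(H-65)<18)&(S>90)&(W[...,1]<-.25)&(W[...,1]>-.4)&(abs(W[...,0]-.55)<.06)
print(m.sum(),np.percentile(W[m],[2,50,98],axis=0),cv2.minAreaRect((W[m][:,:2]*1000).astype(np.float32)))
m=(abs(H-24)<9)&(S>100)&(uu>80)&(uu<300)&(W[...,2]>.13)&(W[...,1]>.26);P=W[m]
if m.sum()>20: print(m.sum(),"tilt",np.arctan(np.polyfit(P[:,2],P[:,1],1)[0]))
o=r.get_obs();print(o["clock"],o["tcp_pos"],o["contact_force"])
E
```

```text
clock: 21.42
tcp_pos: [0.5343, -0.1295, 0.2177]
orientation: [1.145, 1.251, -1.141]
contact_force: [0.4, -0.2, 0.0]
grip_width: 0.0752Traceback (most recent call last):
  File "<stdin>", line 7, in <module>
    return _quantile_unchecked(
        a, q, axis, out, overwrite_input, method, keepdims, weights)
    return _ureduce(a,
                    func=_quantile_ureduce_func,
    ...<5 lines>...
                    overwrite_input=overwrite_input,
                    method=method)
    r = func(a, **kwargs)
    result = _quantile(arr,
                       quantiles=q,
    ...<2 lines>...
                       out=out,
                       weights=wgt)
    slices_having_nans = np.isnan(arr[-1, ...])
                                  ~~~^^^^^^^^^
IndexError: index -1 is out of bounds for axis 0 with size 0
```

View pics/s6.png

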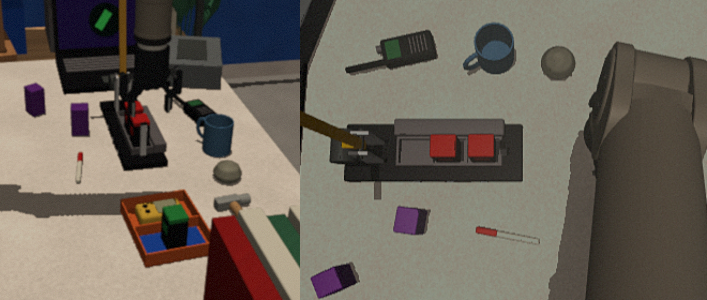

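The pack stands upright on the pad (side crop 175,225). The bar is open, both red packs are in their bays and everything else is where it was. One numeric check, then I'll hand in.

Run:
```python
from h import *
np.set_printoptions(precision=4,suppress=True)
im,d=viewer.grab_frame("side")
hsv=cv2.cvtColor(im,cv2.COLOR_RGB2HSV).astype(int);H,S=hsv[...,0],hsv[...,1]
vv,uu=np.mgrid[:480,:640];W=px2w("side",uu,vv,d)
m=(abs(H-65)<18)&(S>90)&(W[...,1]<-.25)&(W[...,1]>-.4)&(abs(W[...,0]-.55)<.06)
p=np.percentile(W[m],[3,50,97],axis=0);print(m.sum(),p)
im,d=viewer.grab_frame("top");hsv=cv2.cvtColor(im,cv2.COLOR_RGB2HSV).astype(int);H,S=hsv[...,0],hsv[...,1]
W=px2w("top",uu,vv,d)
m=(abs(H-24)<9)&(S>100)&(uu>80)&(uu<300)&(W[...,2]>.13)&(W[...,1]>.26);P=W[m]
t=np.arctan(np.polyfit(P[:,2],P[:,1],1)[0]);print("tilt",t)
if abs(p[2,2]-.093)<.006 and t>.05: print("hand in",r.hand_in())
```

```text
496 [[ 0.5271 -0.3478  0.0425]
 [ 0.5432 -0.3329  0.0913]
 [ 0.5679 -0.3029  0.0957]]
tilt 0.09279832573454602
the job is handed in; nothing more can be done
hand in None
```

The job is done and handed in at about 21.5 s on the robot's clock, out of the 61 s allowed. It reported no verdict.

- **Bar:** I gripped it by the handle, carried it slowly along its arc to about 1.1 rad, and let go. It swung by itself to the open stop. Before I took the pack out it measured about 0.093 rad past upright (about 1.66 rad), and it measured the same just before hand-in.
- **Pack:** I lifted the green-capped pack from the bay nearest the hinge. I lowered it onto the blue pad until it touched, then released it.
- **Last checks:** The cap top was at about 0.093 m, which is right for the pack standing upright on the pad. The pack is within the pad's edges. The pictures show the red packs, GPS and other things where they were.
- **Forces:** The highest wrist force I read was about 18 N, when the pack touched down.
- **Failed checks:** One move was refused for a typing error and moved nothing. One check from the top camera failed because the arm hid the tray, so I measured the pack with the side camera instead.

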